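# Square a cover plate in the corner stop and lay it on the engine

## Robot

A 6-joint arm with a two-finger parallel gripper is mounted at the origin on the work surface. World frame = base frame: x ahead of the robot, y to its left, z up, the work surface at z = 0. Lengths are in m, angles in rad, forces in N, time in s.
With the tool pointing down it reaches from about 0.35 to 0.975 m from the base axis. Payload 4.9 kg.
Tool frame: the origin (TCP) lies at the very end of the fingers, on their centre line; the grasp point (between the pads) lies 19 mm behind it; z points along the fingers, y is the line along which they close (so a half turn about z gives the same grasp; the last joint's range is limited). The gripper opens to 85 mm and grips with 20 to 120 N. Pads are 22 mm wide; open, the fingers measure 114 mm over their backs; the gripper's body (76 mm by 85 mm) begins 54 mm behind the grasp point. The pads swing forward as they close: fully open they stand 13 mm farther back than shut.
Start: joints at [1.209, 0.053, 1.613, -0, 1.476, -0.119], TCP at [0.15, 0.607, 0.231] pointing down, gripper open.
Joint ranges: [-3.01, 3.01], [-1.01, 2.22], [0.06, 2.58], [-1.02, 4.17], [0.09, 2.62], [-3.14, 3.14]. Speed limits (rad/s): [2.57, 2.57, 3.14, 3.14, 3.14, 3.14].

## Interface

Orientations are given as a rotation vector (axis times angle).
In Python, from station import ctrl gives the robot as it stands.
- The arm moves only by the shell command python3 -m crank 'ROWS' [OPENING] [FORCE]. ROWS is text: rows parted by semicolons, each of 4 numbers parted by spaces: the shift along the world's x, y, z in units of 0.5 m (1.0 is 0.5 m), then the turn about the world's z in units of 90 degrees (1.0 is 90 degrees). In form: x y z turn; .... A call has exactly 5 rows; each row shifts and turns the commanded pose from where the row before left it; what a row does not reach is not made up. A row lasts 1/12 s, in which the tool goes at most 41.7 mm and 7.16 degrees, less where a joint would pass 70% of its speed; a pose out of reach is approached as far as the arm can. A call with a number of a shift or a turn outside -1 to 1 is refused whole. A call with a gripper value outside its range is refused whole. OPENING is the opening in per cent of the stroke, from 0 (shut) to 100 (fully open), set as the call begins (- or left out, the last holds). The fingers move at their own pace and stop on an object; FORCE is the grip in N (left out, the last holds). Time passes only in rows, so rows that do not move let the fingers close, or fill a call up. It gives the time, the measured TCP pose, the force, the opening and the grip force at its end, in the units of the state.
- ctrl.get_obs(): the state, without advancing time (a new reading comes with each control period).
- ctrl.get_image(name): name is "scene" or "top" or "wrist"; returns (picture, depth): 420x560x3 uint8, red, green, blue; 420x560 float32, m along the optical axis (not along the pixel's ray), 0 where there is no reading.
- ctrl.get_calibration(name): a dict with "fx", "fy", "cx", "cy" (pixels), "k1" (the pictures are not rectified: a ray, as slopes to the right and down, at radius r is drawn at 1 + k1 r^2 times it, then the intrinsics apply), "extrinsics" (4x4, takes a point from world to camera coordinates). Camera axes: x right, y down, z forward; pixel columns grow to the right and rows downward; lengths in m; the calibration is good to about 2 mm. A picture is of the moment at which its call begins: read the wrist's pose just before it. get_calibration takes no time and is no camera call; for the wrist camera it gives the pose at the moment of the call.
- ctrl.finish_job(): hands the job in; it is judged then, once.
The state is a dict: "t": time; "q": joint angles; "dq": joint speeds; "effort": joint torques, N m; "tool_pos": TCP position; "tool_rot": TCP orientation; "contact_force": force on the tool from outside, world axes, zero at the start; "wrist_torque": the same for the moment, N m; "opening": finger opening in m; "grip_force": force on a finger pad.
Only numpy, scipy, OpenCV 4.12 (cv2) and the standard library are available. Lean on these libraries where they do the work, as an engineer would, in place of code of your own. Each camera call takes 0.05 s, during which the arm holds its last target. There are 200 camera calls.

## Task

On the garage bench, slide the loose aluminium cover plate along the steel base of the corner stop, without lifting it, until it sits flat and square against both the end rail and the side rail. Then grip it there through the gap in the side rail, lift it straight up, and lay it gently (no dropping) on the raised rectangular pad on top of the small engine, lengthwise along the pad with its edges flush all round, and let go. Leave the wrench, dish, tin and screwdriver where they are.

Things in the scene. Friction and masses are not known exactly. Their poses are not given: they have to be found in the camera images.
- plate: the loose flat cover plate: plain aluminium, 90 x 44 x 8 mm (its x, y, z), about 85 g, a dark dot (bolt hole) near each corner; origin at the centre of its underside; the two ways round are equivalent. It starts flat on the base of the corner stop, askew (up to 20 degrees), its centre 4 to 6.5 cm short of home along each axis
- stop: the corner stop, fixed to the bench: a dark steel base plate 190 x 170 x 10 mm (its x, y, z; origin at the centre of its underside) with two bright steel rails, 12 mm thick, that stand 14 mm above the base: the end rail towards its +x and the side rail towards its +y, which meet in a corner
- corner_seat (a point): a point on the stop's base surface, 10 mm above the bench, with the stop's axes: where the plate's origin lies when the plate is home in the corner, its long side (x) along the side rail, its short side on the end rail; the rails lie towards +x and +y. It is at x = +30, y = +23 mm in the stop's frame
- end_rail (a point): the foot of the inner face of the end rail, where the middle of the plate's short side rests when home (45 mm to +x of corner_seat; the stop's axes). The rail runs along y from 93 mm on the -y side of this point to 34 mm on its +y side
- side_gap (a point): the foot of the line of the side rail's inner face, mid-gap, 22 mm to +y of corner_seat (the stop's axes). The side rail is two blocks along x with an open gap 50 mm wide, centred here, for a finger: one block from 25 to 45 mm on the +x side, the other from 25 to 80 mm on the -x side. Base surface continues through the gap
- engine: the small engine, fixed on a plywood board 215 x 150 x 12 mm: grey crankcase 124 x 84 mm up to z = 64 mm, on it the raised aluminium pad, 90 x 44 mm, 10 mm high, with four dark bolt holes; a finned cylinder lies towards its +x; nothing is higher than the pad. Origin on the bench under the centre of the pad; x along the pad's long side
- pad_top (a point): centre of the pad's flat top, 74 mm above the bench, with the engine's axes (x along the 90 mm side): where the plate's origin must finally lie
- wrench: bystander: a steel wrench lying on the bench between the corner stop and the engine, pointing away from the robot
- dish: bystander: a small brass dish, 90 mm across, 30 mm high, beyond the work; origin under its centre
- tin: bystander: a closed tin with a blue band and a white lid, 72 mm across, 85 mm high, at the left of the work; origin under its centre
- screwdriver: bystander: a screwdriver with a red handle lying on the bench at the right of the work
There are look-alikes about, which are no part of the job. There is more than one size of the plate; the job needs the largest.

How it is judged:
By the outcome, as a careful person would: the job done as asked, in the order asked, and still so for the second after the job is handed in, with the robot touching nothing.
It also fails if it takes over 62 s, if anything falls off the work surface, if the arm or the gripper's body presses on something with over 40 N, if the wrist force passes 120 N, or if a joint passes its speed limit or range.

## Working session

There is one attempt and no reset: what is moved stays moved. The work goes in short steps, Python scripts to look and compute and a shell command to move; the robot and the scene stay as the last step left them, time stands still between calls to the robot, and variables do not carry over. Pictures are saved under pics/ and viewed, at most 10 in all, crops included, and the job is handed in when it is done.

```bash
ls; mkdir -p pics; python3 - <<'E'
from station import ctrl
import cv2
o=ctrl.get_obs();print({k:o[k] for k in("t","tool_pos","tool_rot","opening")})
for n in("scene","top"):
    im,d=ctrl.get_image(n);cv2.imwrite(f"pics/{n}0.png",im[:,:,::-1]);c=ctrl.get_calibration(n);print(n,c)
E
```

```text
pics
{'t': 0.0, 'tool_pos': array([0.15005723, 0.60607374, 0.23006685]), 'tool_rot': array([-0.38044623, -3.1179503 ,  0.0031514 ]), 'opening': 0.08538147280795211}
scene {'fx': 492.7746333230472, 'fy': 492.7746333230472, 'cx': 279.8728009428351, 'cy': 210.92728075489953, 'k1': -0.027314199486599616, 'extrinsics': array([[-0.09252439,  0.99565193,  0.01079212,  0.0645091 ],
       [ 0.66107435,  0.06953053, -0.74709184, -0.33689775],
       [-0.74459381, -0.06198983, -0.66463322,  1.92548709],
       [ 0.        ,  0.        ,  0.        ,  1.        ]])}
top {'fx': 526.8923346295666, 'fy': 526.8923346295666, 'cx': 283.77628440988576, 'cy': 204.62412098564283, 'k1': 0.06062392658579501, 'extrinsics': array([[-1.23795669e-02, -9.99851704e-01, -1.19714533e-02,
        -8.19570952e-04],
       [-9.94002219e-01,  1.36063591e-02, -1.08510160e-01,
         6.02983342e-01],
       [ 1.08656957e-01,  1.05563424e-02, -9.94023254e-01,
         1.39614277e+00],
       [ 0.00000000e+00,  0.00000000e+00,  0.00000000e+00,
         1.00000000e+00]])}
```

View pics/top0.png

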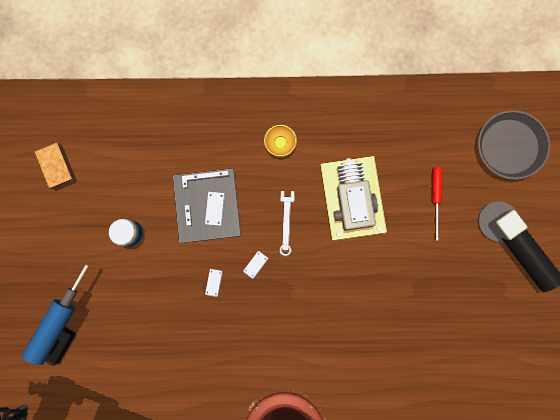

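View pics/scene0.png

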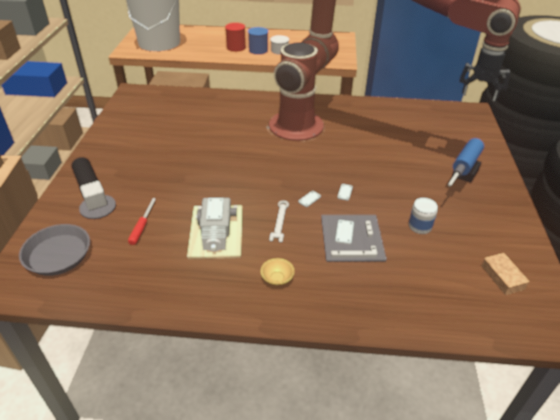

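Three bare plates are in view: on the stop's base (214,208), and on the bench at (214,283) and (256,264). The one on the base is the largest and lies on the stop, so it fits. I'll confirm this in a close-up.

```bash
cat > h.py <<'E'
import numpy as np, cv2
from station import ctrl
def px2w(c,uv,z):
    uv=np.atleast_2d(np.array(uv,float)); d=(uv-[c["cx"],c["cy"]])/[c["fx"],c["fy"]]
    s=d.copy()
    for _ in range(20): s=d/(1+c["k1"]*(s**2).sum(1,keepdims=True))
    E=c["extrinsics"];R,t=E[:3,:3],E[:3,3]; C=-R.T@t
    r=np.c_[s,np.ones(len(s))]@R
    return C+r*((z-C[2])/r[:,2])[:,None]
def shot(n,name=None):
    c=ctrl.get_calibration(n); im,d=ctrl.get_image(n); im=np.ascontiguousarray(im[:,:,::-1])
    if name: cv2.imwrite(f"pics/{name}.png",im)
    return c,im,d
def blobs(im,lo,hi,amin,hsv=True,roi=None):
    m=cv2.inRange(cv2.cvtColor(im,cv2.COLOR_BGR2HSV),lo,hi)
    if roi: z=np.zeros_like(m);x0,y0,x1,y1=roi;z[y0:y1,x0:x1]=1;m=m*z
    cs,_=cv2.findContours(m,cv2.RETR_EXTERNAL,cv2.CHAIN_APPROX_NONE)
    return [k for k in cs if cv2.contourArea(k)>amin]
def rect(c,k,z):
    p=px2w(c,k[:,0,:],z)[:,:2]; (cx,cy),(w,h),a=cv2.minAreaRect((p*1000).astype(np.float32))
    if w<h: w,h,a=h,w,a+90
    return round(cx,1),round(cy,1),round(w,1),round(h,1),round((a+90)%180-90,2)
E
python3 - <<'E'
from h import *
c,im,d=ctrl.get_calibration("top"),cv2.imread("pics/top0.png"),0
for k in blobs(im,(0,0,170),(180,60,255),30,roi=(100,100,420,320)):
    print(cv2.boundingRect(k),[rect(c,k,z) for z in(.018,.074)])
for k in blobs(im,(0,0,60),(180,60,140),300,roi=(100,100,420,320)): print("dark",cv2.boundingRect(k),rect(c,k,.01))
o=ctrl.get_obs();w=ctrl.get_calibration("wrist");E=w["extrinsics"];print(w["fx"],-E[:3,:3].T@E[:3,3],E[:3,:3])
E
```

```text
(205, 269, 17, 28) [(396.6, 184.2, 70.4, 33.3, -11.13), (398.6, 176.1, 67.7, 32.0, -11.13)]
(243, 251, 25, 28) [(443.1, 71.0, 69.9, 34.2, -37.51), (443.3, 67.3, 67.1, 32.8, -37.51)]
(109, 219, 26, 26) [(537.2, 433.9, 68.0, 67.7, -0.82), (533.7, 416.0, 65.3, 65.1, -0.82)]
(185, 205, 6, 20) [(581.0, 255.4, 53.6, 12.7, 6.08), (575.8, 244.5, 51.5, 12.2, 6.08)]
(205, 192, 19, 34) [(597.3, 182.8, 90.3, 44.8, -4.92), (591.5, 174.7, 86.8, 43.1, -4.92)]
(280, 191, 15, 65) [(554.6, -16.8, 175.4, 36.0, -1.69), (550.5, -17.1, 168.5, 34.6, -1.69)]
(182, 171, 46, 17) [(689.2, 210.7, 128.2, 31.3, -73.81), (679.8, 201.5, 123.2, 30.1, -73.81)]
(338, 158, 38, 71) [(636.9, -203.3, 191.7, 81.5, 7.65), (629.5, -196.3, 184.3, 78.3, 7.65)]
dark (173, 169, 66, 75) (606.0, 208.4, 188.8, 161.7, 6.09)
315.22508178216935 [0.06923219 0.6256364  0.37336187] [[ 0.23991179  0.97079066 -0.00279946]
 [ 0.92045856 -0.2265548   0.31847914]
 [ 0.30854234 -0.07898369 -0.94792573]]
```

The scene view agrees. The plate on the base measures 90 x 45 mm and the other two about 70 x 33 mm. I'll move above the stop for a close look.

```bash
R='.057 -.054 -.004 .015;.057 -.054 -.004 .015'; 
python3 -m crank '.057 -.054 -.004 .015;.057 -.054 -.004 .015;.057 -.054 -.004 .015;.057 -.054 -.004 .015;.057 -.054 -.004 .015' 0
python3 -m crank '.057 -.054 -.004 .015;.057 -.054 -.004 .015;.057 -.054 -.004 .015;.057 -.054 -.004 .015;.057 -.054 -.004 .015'
python3 -m crank '.057 -.054 -.004 .015;.057 -.054 -.004 .015;.057 -.054 -.004 .015;.057 -.054 -.004 .015;.057 -.054 -.004 .015'
python3 -m crank '0 0 0 0;0 0 0 0;0 0 0 0;0 0 0 0;0 0 0 0'
python3 - <<'E'
from h import *
c,im,d=shot("wrist","w1")
cv2.imwrite("pics/w1r.png",cv2.resize(cv2.rotate(im,cv2.ROTATE_180),(800,600)))
np.save("w1.npy",c,allow_pickle=True)
E
```

```text
t: 0.52
tool_pos: [0.2934, 0.4701, 0.2206]
tool_rot: [-0.193, -3.135, 0.001]
contact_force: [1.5, 0.7, 0.5]
opening: 0.0254
grip_force: 0.0
t: 0.93
tool_pos: [0.4361, 0.3349, 0.2108]
tool_rot: [-0.009, -3.141, 0.0]
contact_force: [0.4, 0.9, -0.4]
opening: 0.0001
grip_force: 0.0
t: 1.35
tool_pos: [0.5786, 0.1999, 0.2006]
tool_rot: [0.175, -3.136, 0.0]
contact_force: [0.4, 0.8, -0.0]
opening: 0.0001
grip_force: 0.0
t: 1.77
tool_pos: [0.5769, 0.2028, 0.2013]
tool_rot: [0.176, -3.136, -0.0]
contact_force: [-0.8, 0.6, 0.1]
opening: -0.0
grip_force: 0.0
```

View pics/w1r.png

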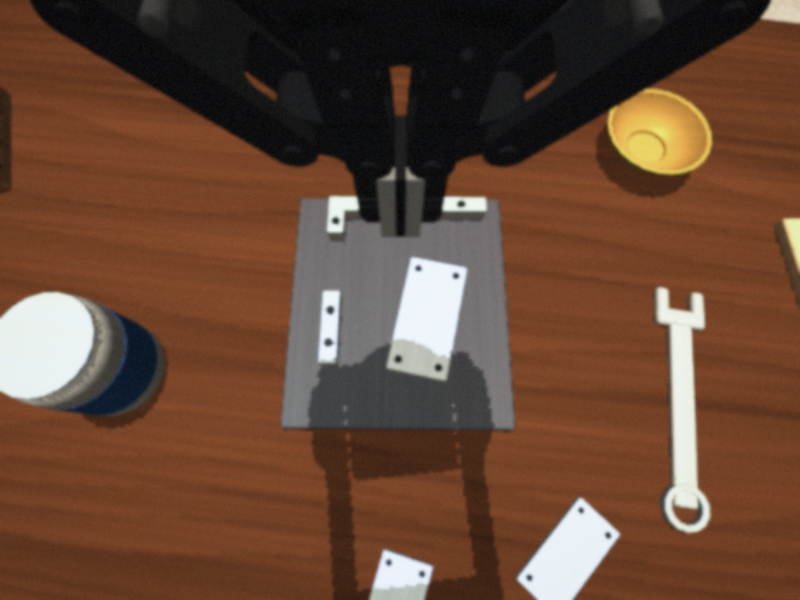

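The picture shows the big plate on the base at (427,318), with four holes, end rail at (410,205), side-rail blocks at (336,215) and (330,327), the gap between them, and two smaller plates at the bottom. Now positions from corners.

```bash
cat >> h.py <<'E'
def fit(P,M):  # 2D rigid fit model M->P ; returns x,y,deg,resid
    P=P[:,:2];mp,mm=P.mean(0),M.mean(0);H=(M-mm).T@(P-mp);a=np.arctan2(H[0,1]-H[1,0],H[0,0]+H[1,1])
    R=np.array([[np.cos(a),-np.sin(a)],[np.sin(a),np.cos(a)]]);t=mp-R@mm
    return t*1000,np.degrees(a),1000*np.abs(P-(M@R.T+t)).max()
def rot2o(X): return np.array([559,419])-(np.array(X,float)+.5)*.7+.5
def inst(p,s,a):
    a=np.radians(a);d=np.array(p)-s;return np.array([d[0]*np.cos(a)+d[1]*np.sin(a),-d[0]*np.sin(a)+d[1]*np.cos(a)])
E
python3 - <<'E'
from h import *
c=np.load("w1.npy",allow_pickle=True).item()
B=px2w(c,rot2o([(302,200),(497,200),(514,428),(283,428)]),.01)
M=np.array([[.095,.085],[.095,-.085],[-.095,-.085],[-.095,.085]])
s,a,r=fit(B,M);print("stop wrist",s,a,r)
P=px2w(c,rot2o([(411,257),(467,267),(446,380),(388,367)]),.018)
p,b,r=fit(P,np.array([[.045,.022],[.045,-.022],[-.045,-.022],[-.045,.022]]));print("plate",p,b,r)
print("seat",inst(p,s,a)-[30,23], b-a)
t=ctrl.get_calibration("top");im=cv2.imread("pics/top0.png")
k=blobs(im,(0,0,60),(180,60,140),300,roi=(160,160,245,250))[0]
print("top poly",cv2.approxPolyDP(cv2.convexHull(k),4,True)[:,0].tolist())
# pixel of tin etc not needed; engine pad in top
x=cv2.resize(im[140:250,310:400],None,fx=6,fy=6,interpolation=cv2.INTER_CUBIC);cv2.imwrite("pics/eng.png",x[:600])
E
```

```text
stop wrist [605.16203856 206.33800848] 6.365363020485421 2.240036044974525
plate [596.25103324 182.93677255] -5.335796306208607 0.45552482973992836
seat [-41.45052181 -45.26902353] -11.701159326694029
top poly [[230, 169], [238, 236], [180, 243], [173, 176]]
```

```bash

python3 -m crank '-.053 -.031 0 0;-.052 -.031 0 0;0 0 -.08 0;0 0 -.08 0;0 0 -.08 0'
python3 -m crank '0 0 -.07 0;0 0 -.03 0;0 0 -.02 0;0 0 0 0;0 0 0 0'
python3 -m crank '0 0 -.007 0;0 0 -.006 0;0 0 0 0;0 0 0 0;0 0 0 0'
python3 - <<'E'
from h import *
c,im,d=shot("wrist","w2")
cv2.imwrite("pics/w2r.png",cv2.resize(cv2.rotate(im,cv2.ROTATE_180),(800,600)))
E
```

```text
t: 2.23
tool_pos: [0.5255, 0.1715, 0.082]
tool_rot: [-0.175, 3.132, 0.001]
contact_force: [-0.0, 0.9, -0.7]
opening: -0.0
grip_force: 0.0
t: 2.65
tool_pos: [0.5257, 0.1712, 0.0221]
tool_rot: [-0.175, 3.136, 0.0]
contact_force: [-0.1, 1.1, 0.8]
opening: 0.0004
grip_force: 0.0
t: 3.07
tool_pos: [0.5257, 0.1707, 0.0154]
tool_rot: [-0.174, 3.136, 0.0]
contact_force: [-0.6, 0.2, -0.6]
opening: -0.0002
grip_force: 0.0
```

View pics/w2r.png

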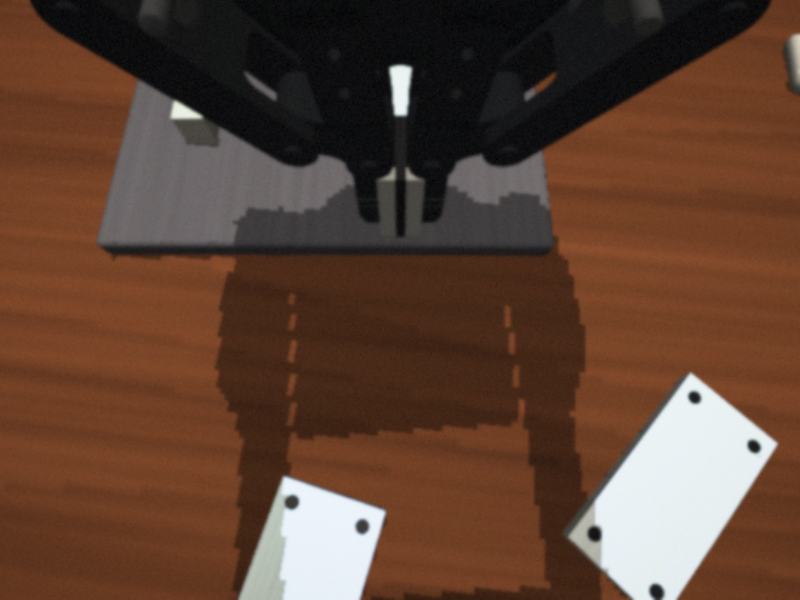

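```bash

python3 -m crank '0 0 -.003 0;.009 .001 0 0;.009 .001 0 0;.009 .001 0 0;.009 .001 0 0'
python3 -m crank '.009 .001 0 0;.009 .001 0 0;.009 .001 0 0;.009 .001 0 0;.009 .001 0 0'
python3 -m crank '.005 .0005 0 0;.005 .0005 0 0;.005 .0005 0 0;0 0 0 0;0 0 0 0'
python3 - <<'E'
from h import *
c,im,d=shot("top")
cv2.imwrite("pics/t2.png",cv2.resize(im[130:280,150:290],None,fx=4,fy=4,interpolation=cv2.INTER_CUBIC))
E
```

```text
t: 3.53
tool_pos: [0.5438, 0.1727, 0.0133]
tool_rot: [0.174, -3.137, 0.0]
contact_force: [-0.9, -0.4, 0.1]
opening: 0.0002
grip_force: 0.3
t: 3.95
tool_pos: [0.5662, 0.1752, 0.0133]
tool_rot: [0.174, -3.137, 0.0]
contact_force: [-0.2, 0.0, 0.9]
opening: -0.0
grip_force: 0.3
t: 4.37
tool_pos: [0.5734, 0.176, 0.0133]
tool_rot: [-0.174, 3.136, 0.0]
contact_force: [-0.1, 0.7, 0.3]
opening: -0.0001
grip_force: 0.0
```

View pics/t2.png

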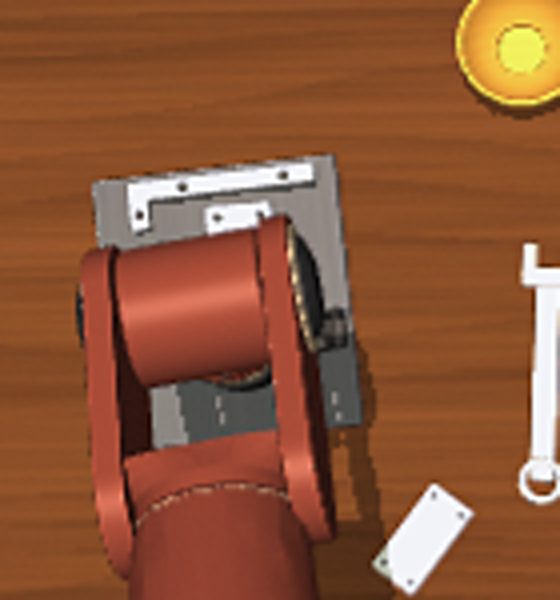

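The plate's far end shows at (237,217), parallel to the end rail with about 8 mm still to go. I'll keep pushing and watch the force.

```bash
f(){ grep -E "pos|contact"; }
python3 -m crank '.004 .0004 0 0;.004 .0004 0 0;.004 .0004 0 0;0 0 0 0;0 0 0 0'|f
python3 -m crank '.002 .0002 0 0;.002 .0002 0 0;0 0 0 0;0 0 0 0;0 0 0 0'|f
python3 -m crank '.001 .0001 0 0;.001 .0001 0 0;0 0 0 0;0 0 0 0;0 0 0 0'|f
```

```text
tool_pos: [0.5795, 0.1766, 0.0134]
contact_force: [1.4, -0.3, -0.4]
tool_pos: [0.5813, 0.1767, 0.0133]
contact_force: [0.6, 0.5, 0.4]
tool_pos: [0.5823, 0.1768, 0.0133]
contact_force: [-0.0, 0.2, -0.8]
```

```bash
f(){ grep -E "pos|contact"; }
python3 -m crank '.002 .0002 0 0;0 0 0 0;0 0 0 0;0 0 0 0;0 0 0 0'|f
python3 -m crank '.002 .0002 0 0;0 0 0 0;0 0 0 0;0 0 0 0;0 0 0 0'|f
```

```text
tool_pos: [0.5834, 0.1769, 0.0134]
contact_force: [0.6, -0.1, -0.6]
tool_pos: [0.5843, 0.177, 0.0133]
contact_force: [-0.6, 0.5, -0.1]
```

```bash
f(){ grep -E "contact"; }
python3 -m crank '.002 .0002 0 0;0 0 0 0;0 0 0 0;0 0 0 0;0 0 0 0'|f
python3 -m crank '.002 .0002 0 0;0 0 0 0;0 0 0 0;0 0 0 0;0 0 0 0'|f
python3 - <<'E'
from h import *
c,im,d=shot("top")
cv2.imwrite("pics/t3.png",cv2.resize(im[155:215,165:245],None,fx=8,fy=8,interpolation=cv2.INTER_CUBIC))
print(ctrl.get_obs()["contact_force"],ctrl.get_obs()["tool_pos"])
E
```

```text
contact_force: [-5.3, -1.0, 3.5]
contact_force: [-8.8, -0.6, 6.1]
[-8.84497434 -0.63686812  6.02367768] [0.58469871 0.17705831 0.01307043]
```

View pics/t3.png

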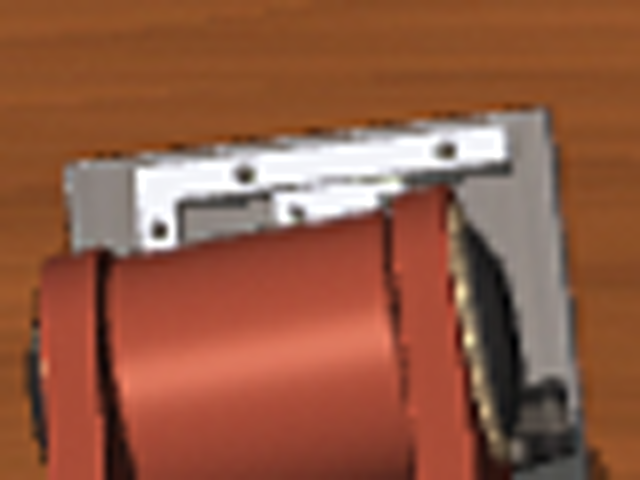

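The plate's end now meets the end rail and the force is up. It sits about 30 mm off the side rail. Next I'll go round to its -y side.

```bash

python3 -m crank '-.02 -.002 0 0;0 0 .05 0;0 0 .05 0;.07 -.033 0 0;.069 -.033 0 0' >/dev/null
python3 -m crank '0 0 0 0;0 0 -.04 0;0 0 -.04 0;0 0 -.01 0;0 0 -.01 0'
python3 - <<'E'
from h import *
c,im,d=shot("wrist","w3")
cv2.imwrite("pics/w3r.png",cv2.resize(cv2.rotate(im,cv2.ROTATE_180),(800,600)))
E
```

```text
t: 8.22
tool_pos: [0.6448, 0.1431, 0.0118]
tool_rot: [0.173, -3.135, 0.0]
contact_force: [0.3, -0.8, -0.8]
opening: 0.0
grip_force: 0.0
```

View pics/w3r.png

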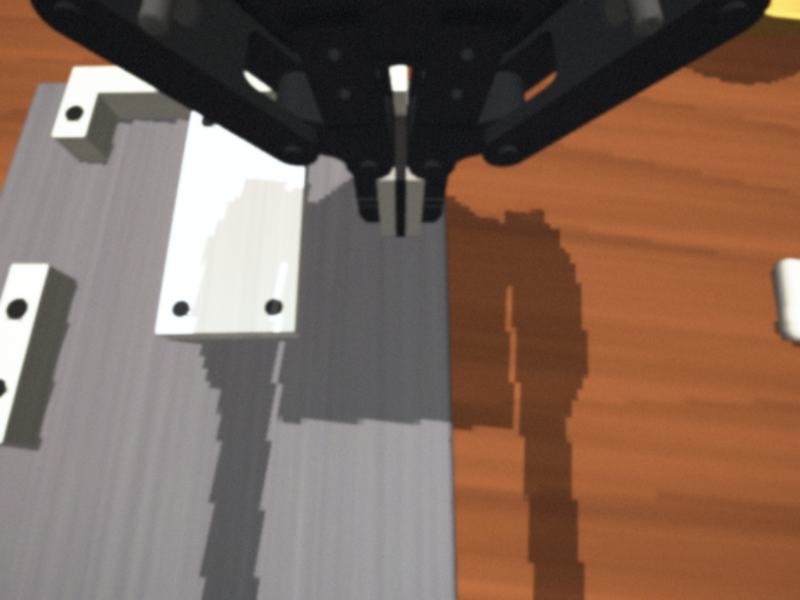

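The plate is square with its right edge at x≈300, and the pusher is at (400,215) beside it. Now I'll push towards the side rail.

```bash
 f(){ grep -E "pos|contact"; }
python3 -m crank '-.0011 .01 0 0;-.0011 .01 0 0;-.0011 .01 0 0;-.0011 .01 0 0;-.0011 .01 0 0'|f
python3 -m crank '-.0007 .006 0 0;-.0007 .006 0 0;-.0007 .006 0 0;-.0007 .006 0 0;-.0007 .006 0 0'|f
python3 -m crank '-.0004 .004 0 0;-.0004 .004 0 0;-.0004 .004 0 0;0 0 0 0;0 0 0 0'|f
python3 -m crank '-.0002 .002 0 0;-.0002 .002 0 0;0 0 0 0;0 0 0 0;0 0 0 0'|f
python3 -m crank '-.0002 .002 0 0;0 0 0 0;0 0 0 0;0 0 0 0;0 0 0 0'|f
python3 -m crank '-.0002 .002 0 0;0 0 0 0;0 0 0 0;0 0 0 0;0 0 0 0'|f
```

```text
tool_pos: [0.6434, 0.1691, 0.0142]
contact_force: [0.3, -0.1, -0.1]
tool_pos: [0.6413, 0.1833, 0.0134]
contact_force: [0.7, -1.5, 1.4]
tool_pos: [0.6404, 0.1894, 0.0131]
contact_force: [0.5, -0.8, 0.2]
tool_pos: [0.6404, 0.1912, 0.0132]
contact_force: [0.1, -1.1, 0.1]
tool_pos: [0.6404, 0.1922, 0.0133]
contact_force: [-0.0, 0.4, -0.4]
tool_pos: [0.6403, 0.1932, 0.0133]
contact_force: [-0.1, -0.9, 0.3]
```

```bash
 f(){ grep -E "pos|contact"; }
python3 -m crank '-.0002 .002 0 0;0 0 0 0;-.0002 .002 0 0;0 0 0 0;0 0 0 0'|f
python3 -m crank '-.0002 .002 0 0;0 0 0 0;0 0 0 0;0 0 0 0;0 0 0 0'|f
python3 -m crank '-.0002 .002 0 0;0 0 0 0;0 0 0 0;0 0 0 0;0 0 0 0'|f
```

```text
tool_pos: [0.6401, 0.1953, 0.0133]
contact_force: [0.6, 0.0, 0.6]
tool_pos: [0.6399, 0.1962, 0.0133]
contact_force: [0.3, -0.5, -0.9]
tool_pos: [0.6398, 0.1973, 0.0133]
contact_force: [-0.2, 0.5, -0.5]
```

```bash
 f(){ grep -E "pos|contact"; }
python3 -m crank '-.0002 .002 0 0;0 0 0 0;0 0 0 0;0 0 0 0;0 0 0 0'|f
python3 -m crank '-.0002 .002 0 0;0 0 0 0;0 0 0 0;0 0 0 0;0 0 0 0'|f
python3 - <<'E'
from h import *
c,im,d=shot("wrist","w4")
np.save("w4.npy",c,allow_pickle=True)
cv2.imwrite("pics/w4r.png",cv2.resize(cv2.rotate(im,cv2.ROTATE_180),(800,600)))
E
```

```text
tool_pos: [0.6398, 0.1982, 0.0133]
contact_force: [0.1, 0.2, -0.4]
tool_pos: [0.6396, 0.1992, 0.0133]
contact_force: [-0.1, 0.7, -0.3]
```

View pics/w4r.png

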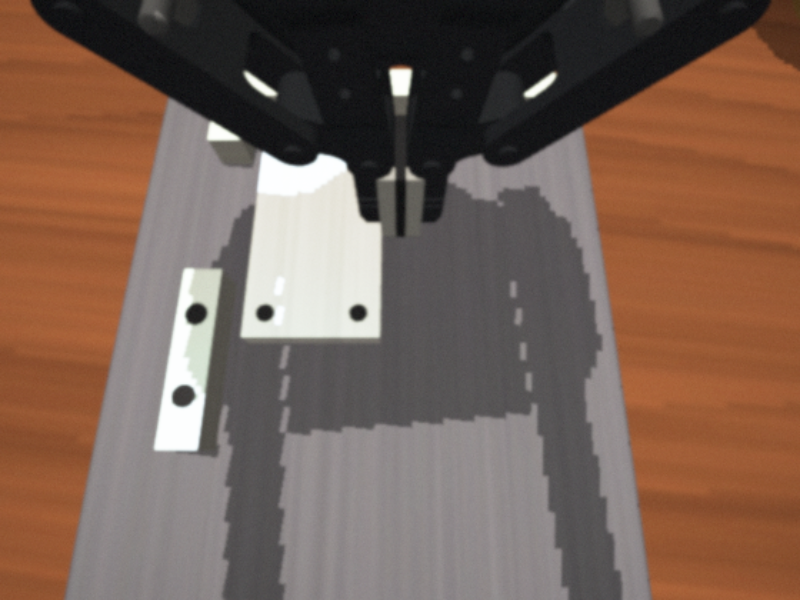

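The plate has slid nearly up to the side rail. Its left edge is at x≈248 and the rail foot at x≈228, so roughly 5 mm is left. The finger tips are thinner than I had assumed.

```bash
 f(){ grep -E "pos|contact"; }
python3 -m crank '-.0003 .003 0 0;0 0 0 0;-.0003 .003 0 0;0 0 0 0;0 0 0 0'|f
python3 -m crank '-.0002 .002 0 0;0 0 0 0;0 0 0 0;0 0 0 0;0 0 0 0'|f
python3 -m crank '-.0002 .002 0 0;0 0 0 0;0 0 0 0;0 0 0 0;0 0 0 0'|f
python3 -m crank '-.0002 .002 0 0;0 0 0 0;0 0 0 0;0 0 0 0;0 0 0 0'|f
```

```text
tool_pos: [0.6393, 0.2024, 0.0133]
contact_force: [-0.1, -0.4, 0.4]
tool_pos: [0.6393, 0.2032, 0.0133]
contact_force: [-0.5, -0.6, -0.4]
tool_pos: [0.6392, 0.2043, 0.0133]
contact_force: [0.7, -0.3, 0.7]
tool_pos: [0.639, 0.2052, 0.0133]
contact_force: [0.6, 0.6, -0.5]
```

```bash
 f(){ grep -E "pos|contact"; }
python3 -m crank '-.0002 .002 0 0;0 0 0 0;0 0 0 0;0 0 0 0;0 0 0 0'|f
python3 -m crank '-.0002 .002 0 0;0 0 0 0;0 0 0 0;0 0 0 0;0 0 0 0'|f
python3 - <<'E'
from h import *
c,im,d=shot("wrist","w5")
o=cv2.rotate(im,cv2.ROTATE_180)[100:250,100:300]
cv2.imwrite("pics/w5r.png",cv2.resize(o,(800,600),interpolation=cv2.INTER_CUBIC))
E
```

```text
tool_pos: [0.6389, 0.2056, 0.0133]
contact_force: [-1.6, -4.8, 1.6]
tool_pos: [0.6388, 0.2057, 0.0133]
contact_force: [-1.4, -7.4, 2.3]
```

View pics/w5r.png

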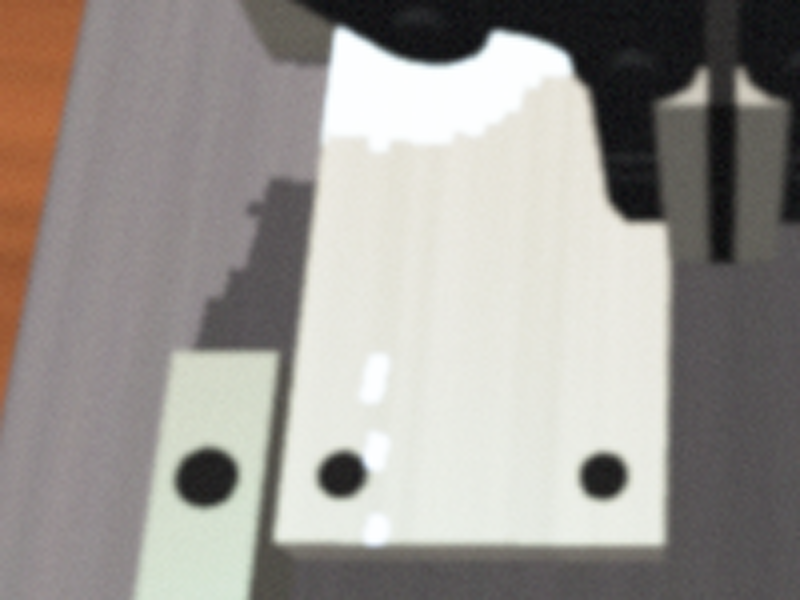

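Contact at 7 N, with the long side flush along the side rail (uniform strip between rail top and plate at x≈280). The plate may have crept off the end rail, so I'll nudge +x once more.

```bash
 f(){ grep -E "pos|contact"; }
python3 -m crank '.0022 -.02 0 0;0 0 .05 0;0 0 .05 0;-.071 .03 0 0;-.071 .03 0 0' |f
python3 -m crank '0 0 0 0;0 0 -.04 0;0 0 -.04 0;0 0 -.01 0;0 0 -.01 0'|f
python3 -m crank '.006 .0007 0 0;.006 .0007 0 0;.004 .0004 0 0;0 0 0 0;0 0 0 0'|f
python3 -m crank '.002 .0002 0 0;0 0 0 0;.002 .0002 0 0;0 0 0 0;0 0 0 0'|f
python3 -m crank '.002 .0002 0 0;0 0 0 0;0 0 0 0;0 0 0 0;0 0 0 0'|f
```

```text
tool_pos: [0.5718, 0.2279, 0.0666]
contact_force: [-0.7, 1.6, -0.3]
tool_pos: [0.5681, 0.2273, 0.012]
contact_force: [0.4, -0.7, 1.0]
tool_pos: [0.5779, 0.2283, 0.0143]
contact_force: [0.3, -0.1, -0.4]
tool_pos: [0.5789, 0.2283, 0.0133]
contact_force: [-0.8, 0.1, 0.7]
tool_pos: [0.5792, 0.2283, 0.0131]
contact_force: [-4.8, -0.8, 4.1]
```

The contact repeats at the same x, so the plate is home against both rails. Now I'll retreat, open and come down astride it, with one finger through the gap.

```bash
 f(){ grep -E "pos|contact|opening"; }
python3 -m crank '-.016 -.0018 0 0;0 0 .06 0;0 0 .06 0;.062 .0073 0 0;.062 .0073 0 0' 65 20|f
python3 -m crank '0 0 0 0;0 0 0 0;0 0 -.04 0;0 0 -.04 0;0 0 -.02 0'|f
python3 -m crank '0 0 -.01 0;0 0 -.006 0;0 0 0 0;0 0 0 0;0 0 0 0'|f
python3 - <<'E'
from h import *
o=ctrl.get_obs();p=o["tool_pos"][:2]*1000;print(inst(p,np.array([632.6,232.9]),6.3),o["tool_pos"])
c,im,d=shot("wrist","w6")
E
```

```text
tool_pos: [0.6361, 0.2355, 0.0772]
contact_force: [0.5, 0.1, 0.5]
opening: 0.0552
tool_pos: [0.6314, 0.2343, 0.0203]
contact_force: [-1.0, -1.0, -0.7]
opening: 0.0553
tool_pos: [0.6348, 0.2351, 0.0167]
contact_force: [0.3, 0.6, 0.6]
opening: 0.0558
[2.46761656 1.90539728] [0.63484363 0.23506467 0.01671431]
```

```bash
 f(){ grep -E "pos|contact|opening"; }
python3 -m crank '0 0 -.003 0;0 0 -.003 0;0 0 0 0;0 0 0 0;0 0 0 0'|f
python3 -m crank '0 0 -.002 0;0 0 -.002 0;0 0 0 0;0 0 0 0;0 0 0 0'|f
python3 - <<'E'
from h import *
c,im,d=shot("wrist")
o=cv2.rotate(im,cv2.ROTATE_180)[60:270,140:420]
cv2.imwrite("pics/w7r.png",cv2.resize(o,(800,600),interpolation=cv2.INTER_CUBIC))
E
```

```text
tool_pos: [0.6339, 0.2348, 0.0123]
contact_force: [0.5, 0.2, -0.3]
opening: 0.0555
tool_pos: [0.6339, 0.2348, 0.0103]
contact_force: [0.2, -0.4, -0.2]
opening: 0.0556
```

View pics/w7r.png

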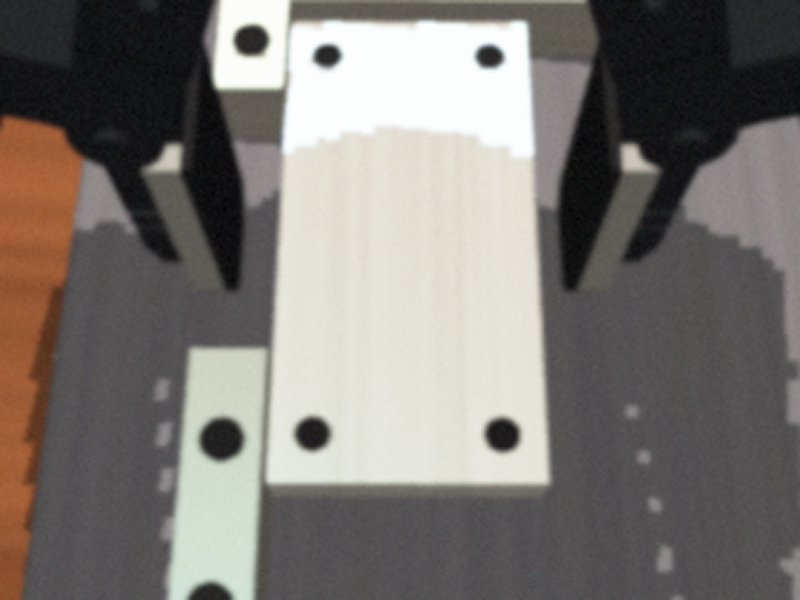

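The plate (268–550, 20–490) sits flush against the side rail on the left and the end rail at the top. The fingers stand astride it in the gap, about 1 mm off-centre. I'll shift 1 mm, grip and lift.

```bash
 f(){ grep -E "pos|contact|opening|grip"; }
python3 -m crank '.0002 -.002 0 0;0 0 0 0;0 0 0 0;0 0 0 0;0 0 0 0'|f
python3 -m crank '0 0 0 0;0 0 0 0;0 0 0 0;0 0 0 0;0 0 0 0' 30 40|f
python3 -m crank '0 0 0 0;0 0 0 0;0 0 0 0;0 0 0 0;0 0 0 0'|f
```

```text
tool_pos: [0.6341, 0.2338, 0.0103]
contact_force: [0.2, -0.4, 0.4]
opening: 0.0553
grip_force: 0.0
tool_pos: [0.6341, 0.2337, 0.0107]
contact_force: [-2.2, -1.5, 3.7]
opening: 0.0424
grip_force: 41.0
tool_pos: [0.6341, 0.2337, 0.0106]
contact_force: [-2.4, -2.2, 5.1]
opening: 0.0425
grip_force: 41.2
```

```bash
 f(){ grep -E "pos|contact|opening|grip"; }
python3 -m crank '0 0 .006 0;0 0 .01 0;0 0 .02 0;0 0 .03 0;0 0 .04 0'|f
python3 -m crank '0 0 .05 0;0 0 .05 0;0 0 .05 0;0 0 .05 0;0 0 .04 0'|f
python3 -m crank '0 0 .02 0;0 0 .01 0;0 0 0 0;0 0 0 0;0 0 0 0'|f
python3 - <<'E'
from h import *
o=ctrl.get_obs();c,im,d=shot("wrist","w8");tp=o["tool_pos"]
o=cv2.rotate(im,cv2.ROTATE_180);hs=cv2.cvtColor(im,cv2.COLOR_BGR2HSV)
for k in blobs(im,(0,0,170),(180,50,255),300): print(cv2.boundingRect(k),cv2.contourArea(k),rect(c,k,tp[2]+.008),np.round(cv2.approxPolyDP(k,6,True)[:,0]).tolist()[:8])
print(tp)
E
```

```text
tool_pos: [0.6332, 0.2338, 0.0632]
contact_force: [0.0, -0.9, -0.3]
opening: 0.0427
grip_force: 40.7
tool_pos: [0.635, 0.2343, 0.1878]
contact_force: [-0.0, -0.3, -0.5]
opening: 0.0426
grip_force: 40.8
tool_pos: [0.6331, 0.2336, 0.1961]
contact_force: [-0.3, -0.9, -1.5]
opening: 0.0425
grip_force: 40.8
(131, 397, 48, 23) 646.5 (728.7, 169.7, 31.6, 15.8, -33.65) [[131, 419], [161, 419], [178, 400], [148, 397]]
(0, 382, 41, 38) 783.0 (729.5, 83.4, 43.3, 17.5, -42.59) [[0, 419], [40, 386], [0, 382]]
(193, 191, 136, 161) 14501.0 (633.6, 224.1, 89.2, 62.4, 6.39) [[231, 191], [233, 225], [193, 227], [193, 235], [233, 239], [238, 350], [319, 351], [328, 191]]
(484, 62, 76, 87) 5233.5 (541.0, 324.5, 35.0, 31.6, 21.35) [[554, 68], [522, 63], [492, 87], [484, 121], [501, 146], [533, 145], [556, 127]]
(24, 0, 42, 170) 2864.0 (555.7, 126.7, 66.1, 15.2, -1.02) [[24, 0], [32, 12], [39, 137], [30, 139], [32, 163], [39, 164], [40, 150], [55, 152]]
[0.63309102 0.23357202 0.19613801]
```

```bash
cat >> h.py <<'E'
MP=np.array([[.045,.022],[.045,-.022],[-.045,-.022],[-.045,.022]])
E
python3 - <<'E'
from h import *
c=ctrl.get_calibration("wrist");tp=ctrl.get_obs()["tool_pos"]
# corners: +x side is large v; +y side is large u
P=px2w(c,[(319,351),(238,350.5),(231,191),(328,191)],tp[2]+.008)
print("plate",fit(P,MP),"tool",tp*1000)
t=ctrl.get_calibration("top");im=cv2.imread("pics/top0.png")
g=cv2.cvtColor(im[180:235,335:380],cv2.COLOR_BGR2GRAY)
for th in(200,215,225,235):
    m=(g>th).astype(np.uint8);cs,_=cv2.findContours(m,0,1);k=max(cs,key=cv2.contourArea)+[[[335,180]]]
    print(th,rect(t,k,.074))
E
```

```text
plate (array([632.4839284 , 233.04313054]), np.float64(6.079490452720172), np.float64(0.5526953457433148)) tool [633.04257936 233.5711858  195.99699011]
200 (596.7, -199.7, 112.7, 72.6, 7.28)
215 (603.0, -197.6, 99.4, 54.5, 8.87)
225 (598.6, -202.0, 89.1, 43.4, 7.69)
235 (598.4, -202.4, 87.6, 40.1, 7.73)
```

```bash
 f(){ grep -E "pos|rot|opening|grip"; }
python3 -m crank '.009 -.05 0 .0014;.009 -.07 0 .0014;.009 -.07 0 .0014;.009 -.07 0 .0014;.009 -.07 0 .0014'|f
python3 -m crank '.009 -.07 0 .0014;.009 -.07 0 .0014;.009 -.07 0 .0014;.009 -.07 0 .0014;.009 -.07 0 .0014'|f
python3 -m crank '.009 -.07 0 .0014;.009 -.07 0 .0014;.004 -.03 0 0;0 0 0 0;0 0 0 0'|f
python3 -m crank '0 0 0 0;0 0 0 0;0 0 0 0;0 0 0 0;0 0 0 0'|f
python3 - <<'E'
from h import *
c,im,d=shot("wrist","w9");tp=ctrl.get_obs()["tool_pos"];print(tp)
g=cv2.cvtColor(im,cv2.COLOR_BGR2GRAY);g[185:]=0
print("gray quantiles",[int(np.median(g[100:116,270:290]))])
for th in(180,200,215,225,235):
    cs,_=cv2.findContours((g>th).astype(np.uint8),0,1)
    for k in sorted(cs,key=cv2.contourArea)[-2:]: print(th,cv2.boundingRect(k),rect(c,k,.074),cv2.approxPolyDP(k,5,True)[:,0].tolist()[:7])
dd=d[20:200,180:380];print(np.round(d[100:116:8,180:380:10],3))
E
```

```text
tool_pos: [0.6558, 0.0674, 0.1966]
tool_rot: [0.192, -3.133, -0.0]
opening: 0.0423
grip_force: 40.8
tool_pos: [0.6784, -0.1078, 0.1966]
tool_rot: [0.208, -3.132, -0.001]
opening: 0.0425
grip_force: 40.8
tool_pos: [0.6895, -0.1914, 0.1968]
tool_rot: [0.213, -3.132, -0.003]
opening: 0.0425
grip_force: 40.8
tool_pos: [0.6902, -0.1903, 0.1985]
tool_rot: [-0.217, 3.134, -0.0]
opening: 0.0426
grip_force: 40.8
[ 0.6901336  -0.19046165  0.19845064]
gray quantiles [197]
180 (202, 0, 154, 185) (606.3, -200.2, 140.9, 121.1, 7.74) [[202, 0], [213, 184], [350, 184], [355, 81], [332, 85], [331, 153], [319, 170]]
180 (235, 9, 97, 135) (591.4, -201.3, 99.3, 73.2, 7.98) [[236, 11], [237, 68], [255, 41], [257, 142], [307, 143], [309, 104], [327, 112]]
200 (202, 0, 77, 185) (610.7, -232.3, 141.5, 56.8, 7.16) [[202, 0], [213, 184], [247, 184], [246, 162], [235, 167], [216, 157], [217, 63]]
200 (261, 11, 69, 132) (590.4, -192.5, 97.2, 52.6, 8.0) [[327, 11], [297, 13], [262, 68], [263, 81], [285, 90], [288, 102], [290, 94]]
215 (264, 23, 53, 81) (575.2, -189.5, 51.7, 43.8, -20.9) [[291, 24], [264, 78], [3
[... 179 characters left out ...]
 24, 49, 79) (579.7, -199.3, 56.4, 37.4, 8.05) [[292, 24], [264, 76], [309, 102], [312, 25]]
225 (203, 0, 44, 185) (612.4, -244.9, 140.9, 29.4, 7.77) [[203, 0], [213, 182], [246, 184], [246, 163], [234, 168], [217, 162], [213, 138]]
235 (450, 18, 47, 117) (568.7, -50.9, 87.6, 10.2, -2.85) [[491, 18], [452, 133], [461, 131], [496, 25], [489, 28]]
235 (265, 25, 47, 78) (580.0, -199.3, 55.7, 35.8, 8.05) [[291, 25], [265, 77], [308, 102], [311, 26]]
[[0.323 0.323 0.324 0.31  0.264 0.262 0.263 0.264 0.252 0.254 0.253 0.253
  0.    0.263 0.261 0.265 0.313 0.312 0.323 0.324]
 [0.325 0.325 0.326 0.314 0.269 0.27  0.263 0.264 0.255 0.254 0.256 0.255
  0.255 0.264 0.265 0.269 0.315 0.313 0.327 0.326]]
```

```bash
cat >> h.py <<'E'
def zmap(c,d):
    v,u=np.mgrid[:420,:560];uv=np.c_[u.ravel(),v.ravel()]
    a=px2w(c,uv,0.);E=c["extrinsics"];C=-E[:3,:3].T@E[:3,3]
    za=a@E[2,:3]+E[2,3]; P=C+(a-C)*(d.ravel()/za)[:,None]; P[d.ravel()==0]=np.nan
    return P.reshape(420,560,3)
E
python3 - <<'E'
from h import *
c=ctrl.get_calibration("wrist");im=cv2.imread("pics/w9.png")
ds=[]
for i in range(6):
    _,i2,d=shot("wrist");d=d.copy();d[d==0]=np.nan;ds.append(d)
D=np.nanmedian(ds,0);P=zmap(c,np.nan_to_num(D));z=P[:,:,2];print(ctrl.get_obs()["tool_pos"])
for lo in (.067,.069,.071):
    m=((z>lo)&(z<.082)).astype(np.uint8);m[185:]=0
    m=cv2.morphologyEx(cv2.medianBlur(m,5),cv2.MORPH_OPEN,np.ones((7,7)))
    cs,_=cv2.findContours(m,0,1);k=max(cs,key=cv2.contourArea)
    q=px2w(c,k[:,0]*1.,.074);print(lo,cv2.boundingRect(k),rect(c,k,.074),cv2.contourArea(k),cv2.approxPolyDP(k,5,True)[:,0].tolist())
    mm=cv2.erode(m,np.ones((9,9)));print("z",np.nanmedian(z[mm>0]))
# dark holes within pad
g=cv2.cvtColor(im,cv2.COLOR_BGR2GRAY)
x,y,w,h=cv2.boundingRect(k);sub=g[y:y+h,x:x+w]
bh=cv2.morphologyEx(sub,cv2.MORPH_BLACKHAT,np.ones((11,11)))
n,l,s,ce=cv2.connectedComponentsWithStats((bh>60).astype(np.uint8))
for i in range(1,n):
    if s[i,4]>4: print(s[i,2:].tolist(),(ce[i]+[x,y]).round(1),px2w(c,ce[i]+[x,y],.074)[0][:2]*1000)
E
```

```text
[ 0.69004398 -0.19120243  0.19834028]
0.067 (255, 25, 58, 120) (597.1, -200.5, 89.5, 43.7, 7.79) 6397.0 [[257, 25], [257, 142], [306, 144], [312, 27]]
z 0.07461117397688738
0.069 (255, 25, 58, 120) (597.1, -200.5, 89.5, 43.7, 7.79) 6397.0 [[257, 25], [257, 142], [306, 144], [312, 27]]
z 0.07461117397688738
0.071 (255, 25, 58, 120) (597.1, -200.5, 89.5, 43.6, 7.81) 6368.0 [[257, 25], [257, 142], [306, 144], [312, 27]]
z 0.07461182761382004
[8, 8, 51] [263.3  35.6] [ 562.15694004 -220.91125894]
[8, 8, 46] [302.6  35.6] [ 558.0270996  -191.22157171]
[3, 40, 108] [311.1 126. ] [ 623.5632915  -173.48251019]
[7, 7, 40] [264.1 134.2] [ 635.55651614 -211.15503996]
[7, 8, 42] [300.  134.7] [ 631.79960018 -181.46341483]
```

```bash
python3 - <<'E'
from h import *
def holes(im,c,z,box):
    x,y,w,h=box;g=cv2.cvtColor(im,cv2.COLOR_BGR2GRAY)[y:y+h,x:x+w]
    bh=cv2.morphologyEx(g,cv2.MORPH_BLACKHAT,np.ones((15,15)))
    n,l,s,ce=cv2.connectedComponentsWithStats((bh>60).astype(np.uint8))
    for i in range(1,n):
        if 15<s[i,4]<150 and max(s[i,2:4])<14: print(s[i,2:].tolist(),(ce[i]+[x,y]).round(1),(px2w(c,ce[i]+[x,y],z)[0][:2]*1000).round(1))
c,im,d=shot("wrist","w10");o=ctrl.get_obs();tp=o["tool_pos"];print(tp,o["tool_rot"])
for zz in (.008,): holes(im,c,tp[2]+zz,(225,188,110,166))
P=zmap(c,d);z=P[:,:,2];m=np.zeros(z.shape,bool);m[200:345,250:310]=1
print("plate top z",np.nanmedian(z[m&(abs(z-.206)<.02)]))
E
```

```text
[ 0.69005094 -0.19126232  0.19833721] [-2.14935852e-01  3.13416950e+00 -7.17651530e-05]
[13, 13, 133] [246.3 206.9] [ 654.8 -211.4]
[13, 13, 128] [312.4 207.3] [ 650.8 -181.8]
[6, 10, 49] [331.5 221.7] [ 656.5 -171.9]
[3, 11, 22] [227.1 329. ] [ 723.2 -214.4]
[11, 9, 80] [250.3 339. ] [ 728.  -201.7]
[11, 10, 81] [307.  339.4] [ 724.1 -171.9]
plate top z 0.20615045711624025
```

Plate and pad agree in angle to about 0.1°. The shift needed is (-92.4, -9.4) mm.

```bash
 f(){ grep -E "pos|rot|contact"; }
python3 -m crank '-.05 -.005 0 0;-.07 -.007 0 0;-.05 -.005 0 0;-.015 -.002 0 0;0 0 0 0'|f
python3 -m crank '0 0 -.05 0;0 0 -.06 0;0 0 -.06 0;0 0 -.03 0;0 0 -.016 0'|f
python3 -m crank '0 0 0 0;0 0 0 0;0 0 0 0;0 0 0 0;0 0 0 0'|f
python3 - <<'E'
from station import ctrl
for i in range(3):
    ctrl.get_image("wrist");print(ctrl.get_obs()["tool_pos"])
E
```

```text
tool_pos: [0.5963, -0.201, 0.1985]
tool_rot: [-0.213, 3.134, -0.0]
contact_force: [0.6, -0.6, -0.4]
tool_pos: [0.5966, -0.1998, 0.0869]
tool_rot: [0.215, -3.13, -0.004]
contact_force: [-0.3, -0.6, -1.0]
tool_pos: [0.5987, -0.2012, 0.0923]
tool_rot: [-0.215, 3.131, -0.002]
contact_force: [-0.4, -0.5, -1.1]
[ 0.59839741 -0.20108935  0.091901  ]
[ 0.59816936 -0.20097971  0.09151484]
[ 0.59794487 -0.20091245  0.09117466]
```

```bash
 f(){ grep -E "pos|contact"; }
python3 -m crank '0 0 0 0;0 0 -.008 0;0 0 -.008 0;0 0 -.006 0;0 0 0 0'|f
python3 -m crank '0 0 0 0;0 0 0 0;0 0 -.002 0;0 0 0 0;0 0 0 0'|f
python3 -m crank '0 0 -.002 0;0 0 0 0;0 0 0 0;0 0 0 0;0 0 0 0'|f
python3 -m crank '0 0 -.002 0;0 0 0 0;0 0 0 0;0 0 0 0;0 0 0 0'|f
```

```text
tool_pos: [0.5967, -0.2003, 0.0778]
contact_force: [-1.0, 1.4, -1.1]
tool_pos: [0.5976, -0.2007, 0.0784]
contact_force: [0.5, 0.2, -0.8]
tool_pos: [0.5975, -0.2007, 0.0773]
contact_force: [-0.7, 0.4, -0.7]
tool_pos: [0.5976, -0.2007, 0.0763]
contact_force: [0.8, -0.3, -0.4]
```

```bash
 f(){ grep -E "pos|contact"; }
python3 -m crank '0 0 -.002 0;0 0 0 0;0 0 0 0;0 0 0 0;0 0 0 0'|f
python3 -m crank '0 0 -.001 0;0 0 0 0;0 0 0 0;0 0 0 0;0 0 0 0'|f
python3 -m crank '0 0 -.001 0;0 0 0 0;0 0 0 0;0 0 0 0;0 0 0 0'|f
```

```text
tool_pos: [0.5975, -0.2007, 0.0753]
contact_force: [-0.4, 0.1, -0.3]
tool_pos: [0.5976, -0.2007, 0.0748]
contact_force: [0.1, 0.1, -0.4]
tool_pos: [0.5976, -0.2007, 0.0746]
contact_force: [-1.8, 0.8, 3.4]
```

Touchdown at 3.4 N. Releasing now.

```bash
 f(){ grep -E "pos|contact|opening"; }
python3 -m crank '0 0 0 0;0 0 0 0;0 0 0 0;0 0 0 0;0 0 0 0' 60|f
python3 -m crank '0 0 .004 0;0 0 .02 0;0 0 .05 0;0 0 .05 0;0 0 .05 0'|f
python3 -m crank '.06 .007 .05 0;.06 .007 .02 0;.06 .007 0 0;0 0 0 0;0 0 0 0'|f
python3 -m crank '0 0 0 0;0 0 0 0;0 0 0 0;0 0 0 0;0 0 0 0'|f
python3 - <<'E'
from h import *
c=ctrl.get_calibration("wrist");ds=[]
for i in range(5):
    _,im,d=shot("wrist","w11");d=d.copy();d[d==0]=np.nan;ds.append(d)
P=zmap(c,np.nan_to_num(np.nanmedian(ds,0)));z=P[:,:,2]
m=((z>.072)&(z<.09)).astype(np.uint8);m[200:]=0
m=cv2.morphologyEx(cv2.medianBlur(m,5),cv2.MORPH_OPEN,np.ones((7,7)))
cs,_=cv2.findContours(m,0,1);k=max(cs,key=cv2.contourArea)
print(cv2.boundingRect(k),rect(c,k,.082),"z",np.nanmedian(z[cv2.erode(m,np.ones((9,9)))>0]))
x,y,w,h=cv2.boundingRect(k);g=cv2.cvtColor(im,cv2.COLOR_BGR2GRAY)[y:y+h,x:x+w]
bh=cv2.morphologyEx(g,cv2.MORPH_BLACKHAT,np.ones((11,11)))
n,l,s,ce=cv2.connectedComponentsWithStats((bh>60).astype(np.uint8));H=[]
for i in range(1,n):
    if s[i,4]>25 and max(s[i,2:4])<12: H.append(px2w(c,ce[i]+[x,y],.082)[0][:2]*1000)
H=np.array(H);print(H.round(1),H.mean(0));print(ctrl.get_obs()["t"],ctrl.get_obs()["tool_pos"])
E
```

```text
tool_pos: [0.5975, -0.2007, 0.0741]
contact_force: [0.6, 0.2, 0.2]
opening: 0.0515
tool_pos: [0.5974, -0.2006, 0.1629]
contact_force: [1.2, 0.1, 0.8]
opening: 0.0514
tool_pos: [0.6884, -0.1899, 0.1967]
contact_force: [-1.0, 0.0, -0.2]
opening: 0.0516
tool_pos: [0.687, -0.1904, 0.1965]
contact_force: [-0.2, -0.5, -0.3]
opening: 0.051
(253, 26, 59, 124) (596.9, -201.4, 89.7, 43.5, 7.46) z 0.08261777425175287
[[ 561.8 -221.2]
 [ 557.7 -191.4]
 [ 635.3 -211.6]
 [ 631.3 -181.5]] [ 596.52787666 -201.45068876]
30.5667 [ 0.6874657  -0.19024266  0.19635007]
```

Plate against pad: offset about 0.5 mm, angle about 0.1°, lying flat at 82 mm, and the arm is clear. Handing in.

```bash
python3 -c "
from station import ctrl
print(ctrl.finish_job())"
```

```text
the job is handed in; nothing more can be done
None
```

The job is handed in: I slid the plate home against both rails, gripped it through the gap, lifted it straight up and laid it on the engine pad, where it measured within about 0.5 mm and 0.1–0.3° of flush, at 30.6 s.

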